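Knock a heat sink out of its fitting nest

TASK

The heat sink is stuck flush in the pocket of the fitting nest: push the retaining bar all the way off it to its far stop, then pull the upright lever fully over so that the knockout rod pushes the heat sink up out of the pocket. Lift the heat sink out and set it down, fins up and flat, in the white tray without dropping it, then push the lever back upright so that the rod withdraws, leaving the bar swung aside. Do not disturb the loose roll of tape and the adapter that lie between the nest and the tray.

Things in the scene. Friction and masses are not known exactly. Their poses are not given: they have to be found in the camera images.
- nest_top (a point): Centre of the mouth of the nest's square pocket, in the plane of the block's top, 66 mm above the worktop. z up; -x points to the side with the upright lever; x and y lie along the block's edges. The pocket is 46.5 mm square and 22 mm deep, with a 14 mm hole in its floor for the knockout rod.
- nest: The whole fitting nest: bare aluminium block, 90 x 90 mm, on a dark steel base plate 150 x 110 mm, bolted down; origin on the worktop under the pocket's centre, axes as nest_top. Two sprung plungers in the pocket's +y and -y walls grip the heat sink until it has risen about 15 mm; the rod must overcome some 5 to 15 N.
- heat_sink_mid (a point): Loose dark finned heat sink, 45 x 45 mm and 22 mm tall, 60 g, a solid block to the touch; this point is its centre, 11 mm above its underside, z up when the fins point up. It starts with its top flush with the block; with the rod fully up it stands 18 mm out of the block and can be gripped across two opposite sides.
- heat_sink: The same heat sink; origin at the centre of its underside.
- retainer (a joint): Angle of the retaining bar in rad: 0 = diagonally over the pocket (it starts between 0 and 0.2), growing anticlockwise seen from above to the stop at 2.4, where the bar points along the nest's +x, clear of the heat sink. It stays where it is left; about 1 N at the pin moves it. Shelves hang over the back of the worktop: do not rise high out there.
- retainer_pin (a point): Half-way up the upright pin (10 mm diameter, from 74 to 102 mm above the worktop) at the free end of the retaining bar (flat steel, 13 mm wide, 6 mm thick, lying 2 mm above the block). The bar's upright pivot is at x = +36, y = +36 mm in the nest_top axes, the pin 56 mm from it. From the closed place the pin first moves toward the nest's +x and -y, then +x, then +x and +y.
- lever (a joint): Angle of the knockout lever in rad: 0 = upright, rod down; it grows as the top of the lever is pulled away from the block (nest -x) to the stop at 0.30, rod fully up. It stays where it is left; about 3 N at the grip moves it, up to 12 N while it ejects the heat sink.
- lever_grip (a point): Centre of the black round grip (17 mm diameter, 55 mm long) of the upright lever, 125 mm above the worktop when upright; its top is at 153 mm. The lever turns about a level axis along the nest's y, at x = -60 mm in the nest_top axes, 30 mm above the worktop, so the grip swings 28 mm along the nest's x. Upright, its axis stands 15 mm from the block's side.
- knockout_rod (a joint): Rise of the 12 mm steel knockout rod in m: 0 = withdrawn, its top level with the pocket floor; 0.018 = fully up. Driven by the lever alone.
- tray_in (a point): White plastic tray, 150 x 120 mm outside, fixed, walls 4 mm thick and 14 mm tall. This point is the centre of its inner floor, 4 mm above the worktop; x along the long side, z up.
- tape_roll: Loose roll of tape lying flat, 53 mm diameter, 12 mm thick; origin at the centre of its underside. To be left alone.
- adapter: Loose dark programming adapter, 68 x 30 x 12 mm; origin at the centre of its underside. To be left alone.
Mind the look-alikes: they are no part of the job. There is more than one size of the heat_sink; the job needs the middle-sized.

How it is judged:
On the way, in this order (a step that is already met when the one before it is completed fails the run):
1. the retaining bar is swung off the heat sink (value of joint retainer above 1.9 rad), for 0.2 s.
2. the knockout rod is up and has lifted the heat sink out of the pocket's grip (value of joint knockout_rod above 0.0145 m and z of heat_sink_mid in the frame of nest_top above 0.002 m and horizontal distance between heat_sink_mid and nest_top below 0.015 m), for 0.2 s.
3. the heat sink lies flat in the tray, released (x of heat_sink_mid in the frame of tray_in between -0.05 and 0.05 m and y of heat_sink_mid in the frame of tray_in between -0.037 and 0.037 m and z of heat_sink_mid in the frame of tray_in between 0.004 and 0.018 m and angle between heat_sink_mid's own z axis and vertical below 0.15 rad and contact force between the fingers and heat_sink below 0.1 N and linear speed of heat_sink below 0.03 m/s), for 0.2 s.
4. the lever is back and the rod withdrawn (value of joint knockout_rod below 0.004 m), for 0.2 s.
At the end, for the whole second after the job is handed in: The heat sink rests released and still in the tray, fins up within 0.15 rad, underside on the floor, its centre within 50 mm (along) and 37 mm (across) of the tray's centre; the rod is withdrawn to within 4 mm of the pocket floor; the retaining bar stands open beyond 1.9 rad (all of step 3 and value of joint retainer above 1.9 rad and value of joint knockout_rod below 0.004 m); the robot touches nothing.
It fails at once if the heat sink is dropped (falls faster than 0.7 m/s out of the fingers) (linear speed of heat_sink above 0.7 m/s and contact force between the fingers and heat_sink below 0.1 N).
It fails at once if the roll of tape is moved more than 30 mm (distance of tape_roll from where it was at the start of the episode above 0.03 m).
It fails at once if the adapter is moved more than 30 mm (distance of adapter from where it was at the start of the episode above 0.03 m).
It also fails if it takes over 72 s, if anything falls off the work surface, if the arm or the gripper's body presses on something with over 40 N, if the wrist force passes 120 N, or if a joint passes its speed limit or range.

ROBOT

A 6-joint arm with a two-finger parallel gripper is mounted at the origin on a cart in front of the work surface, level with it; the furniture and walls round the work are solid. World frame = base frame: x ahead of the robot, y to its left, z up, the work surface at z = 0. Lengths are in m, angles in rad, forces in N, time in s.
With the tool pointing down it reaches from about 0.325 to 0.85 m from the base axis. Payload 15.5 kg.
Tool frame: the origin (TCP) lies midway between the tips of the shut fingers; the grasp point (between the pads) lies 19 mm behind it; z points along the fingers, y is the line along which they close (so a half turn about z gives the same grasp; the last joint's range is limited). The gripper opens to 91 mm and grips with 3 to 60 N. Pads are 32 mm wide; open, the fingers measure 118 mm over their backs; the gripper's body (76 mm by 178 mm) begins 60 mm behind the grasp point.
Start: joints at [-0.096, 0.494, 1.345, -0, 1.302, -0.096], TCP at [0.625, 0, 0.214] pointing down, gripper open.
Joint ranges: [-2.91, 2.91], [-0.82, 2.16], [0.22, 2.67], [-1.22, 4.37], [0.12, 2.79], [-3.08, 3.08]. Speed limits (rad/s): [1.89, 1.89, 2.57, 3.01, 3.01, 3.01].

INTERFACE

Orientations are given as a 3x3 rotation matrix whose columns are the frame's x, y, z axes.
In Python, from plant import observe, capture, job_done gives the robot as it stands. The module is installed in compiled form; this text tells all that it offers.
- The arm moves only by the tool carry_out, never from a script. Its argument "steps" is a list that holds one entry, the list of rows, each a list of 5 numbers: the shift along the tool's x, y, z in cm, then the turn about the tool's z in degrees, then the finger opening in cm, from 0 to 9.12. A call has 1 to 10 rows; each row shifts and turns the commanded pose from where the row before left it, along the tool's axes as they then stand; what a row does not reach is not made up. A row lasts 1/8 s, in which the tool goes at most 62.5 mm and 10.7 degrees, less where a joint would pass 70% of its speed; a pose out of reach is approached as far as the arm can. A call with a gripper value outside its range is refused whole. The fingers move at their own pace and stop on an object; the grip force is fixed at half the most. Time passes only in rows, so rows that do not move let the fingers close. It gives the time, the measured TCP pose, the force, the opening and the grip force at its end, in the units of the state.
- observe(): the state, without advancing time (a new reading comes with each control period).
- capture(name): name is "scene" or "side" or "wrist"; returns a dict with "img" (420x560x3 uint8, blue, green, red), "depth" (420x560 float32, m along the optical axis (not along the pixel's ray), 0 where there is no reading), "camera_matrix" (3x3 intrinsics, pixels), "rvec" (rotation vector, rad) and "tvec" (3), from world to camera coordinates, as OpenCV has them. Camera axes: x right, y down, z forward; pixel columns grow to the right and rows downward; lengths in m; the calibration is good to about 2 mm. A picture is of the moment at which its call begins.
- job_done(): hands the job in; it is judged then, once.
The state is a dict: "time_s": time; "joints": joint angles; "joint_velocities": joint speeds; "effort": joint torques, N m; "position": TCP position; "orientation": TCP orientation; "ft_force": force on the tool from outside, world axes, zero at the start; "wrist_torque": the same for the moment, N m; "opening": opening from 0.0 (shut) to 1.0 (fully open); "finger_force": force on a finger pad.
Only numpy, scipy, OpenCV 4.12 (cv2) and the standard library are available. Lean on these libraries where they do the work, as an engineer would, in place of code of your own. Each camera call takes 0.05 s, during which the arm holds its last target. There are 200 camera calls.

## Working session

There is one attempt and no reset: what is moved stays moved. The work goes in short steps, Python scripts to look and compute and a tool call to move; the robot and the scene stay as the last step left them, time stands still between calls to the robot, and variables do not carry over. Pictures are saved under pics/ and viewed, at most 13 in all, crops included, and the job is handed in when it is done.

Besides the shell and the picture viewer there is one more tool, called after "Request:" as name(argument=value, ...) on one line, values as JSON. carry_out: Moves the arm, as the interface text tells. Its arguments: {"type":"object","properties":{"steps":{"type":"array"}},"required":["steps"]}

```bash
mkdir -p pics; cat > h.py <<'E'
import numpy as np, cv2
from plant import observe, capture, job_done
def save(name, fn):
    c=capture(name); cv2.imwrite('pics/'+fn+'.png',c['img']); np.savez('pics/'+fn+'.npz',**c); return c
def load(fn): return dict(np.load('pics/'+fn+'.npz'))
def world(c,u,v,z=None):
    """pixel -> world: by depth, or on plane z"""
    R=cv2.Rodrigues(c['rvec'])[0]; t=c['tvec'].ravel()
    r=np.linalg.inv(c['camera_matrix'])@[u,v,1]; o=-R.T@t; d=R.T@r
    if z is None:
        k=np.median(c['depth'][int(v)-1:int(v)+2,int(u)-1:int(u)+2]); return o+d*k
    return o+d*(z-o[2])/d[2]
E
python3 - <<'E'
from h import *
s=save('scene','s0'); d=save('side','d0'); 
cv2.imwrite('pics/both.png',cv2.resize(np.hstack([s['img']]),(800,600),interpolation=cv2.INTER_CUBIC))
for c in (s,d):
    R=cv2.Rodrigues(c['rvec'])[0]; print(-R.T@c['tvec'].ravel(), R[2])
o=observe(); print(o)
E
```

```text
[ 0.14699721 -0.49954406  0.80564401] [ 0.43233033  0.51837012 -0.73782309]
[0.24096135 0.77311621 0.65893308] [ 0.30816413 -0.76853096 -0.5607094 ]
{'time_s': 0.1, 'joints': array([-9.55261270e-02,  4.94128763e-01,  1.34608024e+00, -6.42331697e-06,
        1.30246833e+00, -9.55147496e-02]), 'joint_velocities': array([-0.00204807, -0.00095337, -0.00018886, -0.00160179, -0.00045779,
        0.00019931]), 'effort': array([ 1.53078610e-03, -8.80241275e+01, -3.82546771e+01,  7.07121310e-02,
        4.82549379e-02, -5.43761678e-05]), 'position': array([6.24661066e-01, 1.71530527e-05, 2.13389331e-01]), 'orientation': array([[ 9.72360171e-06,  9.99999416e-01, -1.08033046e-03],
       [ 9.99999995e-01, -9.61849867e-06,  9.72930141e-05],
       [ 9.72825661e-05, -1.08033140e-03, -9.99999412e-01]]), 'ft_force': array([-0.08299382,  0.74236962, -0.1891357 ]), 'wrist_torque': array([ 0.00128671,  0.00510898, -0.01142115]), 'finger_force': 0.0, 'opening': 1.0014021012059018}
```

View pics/both.png

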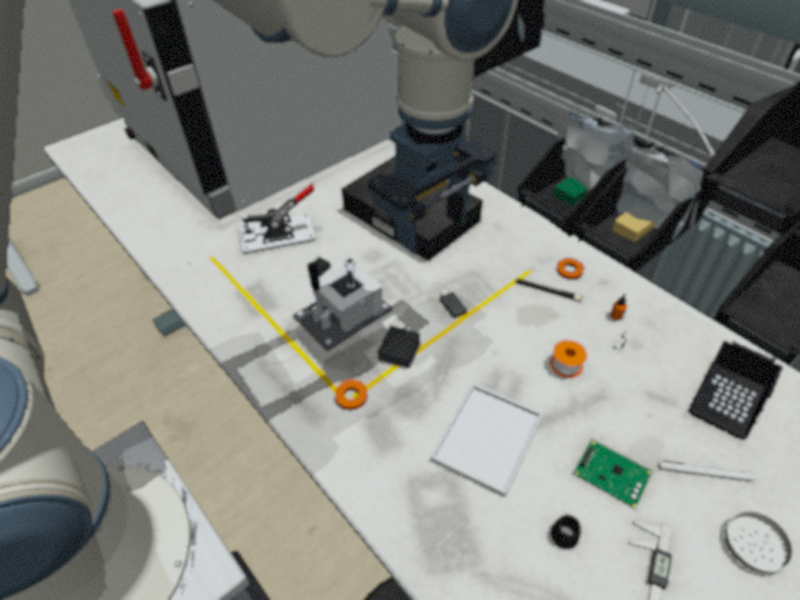

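View pics/d0.png

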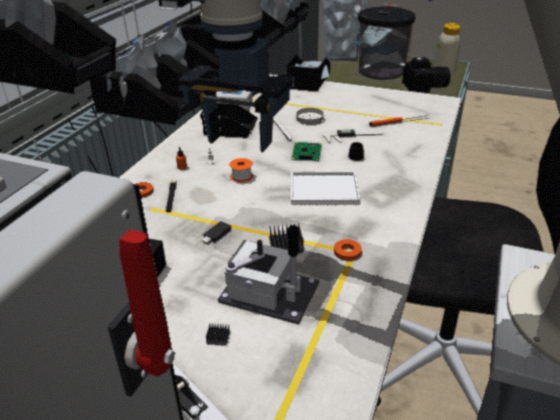

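The scene view shows the nest at about (345,300), the tray at (488,438), an orange ring at (350,393), a large black heat sink at (400,345) and the adapter at (453,303). In the side view the nest is at (265,275), the tray at (324,187), and a small heat sink at (217,333). Next I'll enlarge both views of the nest.

```bash
python3 - <<'E'
from h import *
s=load('s0'); d=load('d0')
a=s['img'][175:285,195:345]; b=d['img'][210:350,195:375]
A=cv2.resize(a,None,fx=5.3,fy=5.3,interpolation=cv2.INTER_CUBIC)[:583]
cv2.imwrite('pics/ca.png',A)
B=cv2.resize(b,None,fx=4.2,fy=4.2,interpolation=cv2.INTER_CUBIC)
cv2.imwrite('pics/cb.png',B); print(A.shape,B.shape)
# block top region: world z ~0.066, by depth
for n,c in (('s',s),('d',d)):
    K=c['camera_matrix'];R=cv2.Rodrigues(c['rvec'])[0];t=c['tvec'].ravel()
    v,u=np.mgrid[0:420,0:560]; z=c['depth']
    P=np.stack([(u-K[0,2])/K[0,0]*z,(v-K[1,2])/K[1,1]*z,z],-1)-t; P=P@R
    def rect(m,name):
        q=P[m][:,:2].astype(np.float32)
        (cx,cy),(w,h),an=cv2.minAreaRect(q); print(n,name,len(q),(cx,cy),(w,h),an)
    near=(z>0)&(abs(P[...,1]+0)<.6)&(P[...,0]>.3)&(P[...,0]<.9)
    g=c['img'].min(2)
    m=near&(abs(P[...,2]-.066)<.004); k,l,st,_=cv2.connectedComponentsWithStats(m.astype(np.uint8))
    for i in range(1,k):
        if st[i,4]>120: rect(l==i,'z66')
    m=near&(P[...,2]>.009)&(P[...,2]<.018); k,l,st,_=cv2.connectedComponentsWithStats(m.astype(np.uint8))
    for i in range(1,k):
        if st[i,4]>60: rect(l==i,'z14 %s'%st[i])
    np.savez('pics/P'+n+'.npz',P=P)
E
```

```text
(583, 795, 3) (588, 756, 3)
s z66 229 (0.7166567444801331, 0.49761098623275757) (0.36424845457077026, 0.010552072897553444) 0.2806656062602997
s z66 772 (0.5380076169967651, 0.12641635537147522) (0.09474216401576996, 0.09077498316764832) 89.79893493652344
s z14 [239 142  38  25  90] 90 (0.7152868509292603, 0.2936343252658844) (0.0055383252911269665, 0.16243243217468262) 5.965895175933838
s z14 [168 149  52  26 480] 480 (0.5529357194900513, 0.394237756729126) (0.08632548153400421, 0.14931076765060425) 65.01360321044922
s z14 [291 151  46  30 107] 107 (0.8131177425384521, 0.13311225175857544) (0.030447479337453842, 0.17175552248954773) 85.20623779296875
s z14 [219 179  12  12  73] 73 (0.5613581538200378, 0.25254812836647034) (0.031756412237882614, 0.031872812658548355) 11.07736587524414
s z14 [307 202  20  19 183] 183 (0.6863266229629517, 0.009239405393600464) (0.06766999512910843, 0.03071729652583599) 74.83760833740234
s z14 [238 211  35  27 124] 124 (0.5382840037345886, 0.08305910974740982) (0.11262061446905136, 0.022291766479611397) 0.13009241223335266
s z14 [234 265  23  21 295] 29
[... 1808 characters left out ...]
27.21145248413086
d z14 [203 221  29  21 298] 298 (0.6886103749275208, 0.011193700134754181) (0.06799501925706863, 0.0322607159614563) 75.28901672363281
d z14 [334 239  28  20 362] 362 (0.42456668615341187, -0.02840390056371689) (0.053628191351890564, 0.0515073724091053) 56.842384338378906
d z14 [ 218  275  100   46 1028] 1028 (0.5241576433181763, 0.12838555872440338) (0.1490723341703415, 0.10978935658931732) 0.5601245164871216
d z14 [206 323  24  20 224] 224 (0.5616528987884521, 0.2513783574104309) (0.03320358693599701, 0.03165697306394577) 14.809549331665039
d z14 [173 363  55  57 591] 591 (0.5443565845489502, 0.3677313029766083) (0.02651079185307026, 0.13054566085338593) 63.19679641723633
```

View pics/ca.png

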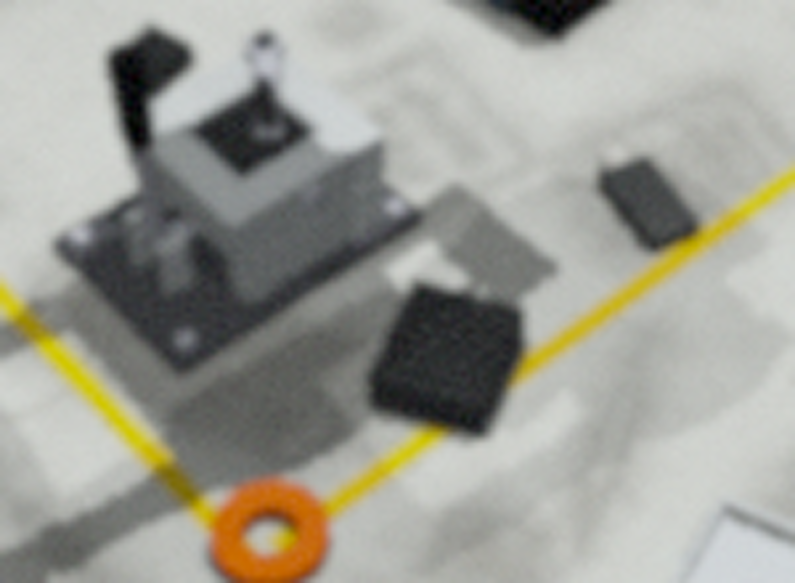

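View pics/cb.png

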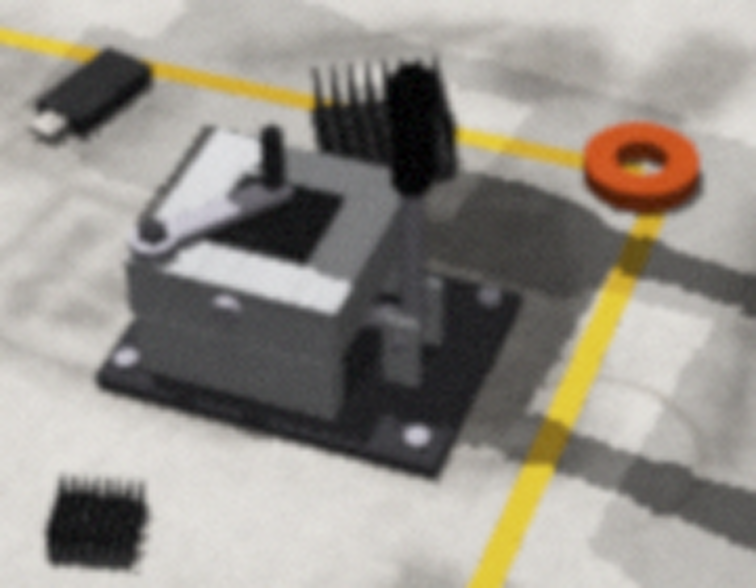

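The nest carries the middle-sized sink: its pocket is at (265,265) in the side crop. The look-alikes are the large one at side (285,238) / scene (400,345), which lies loose, and the ~32 mm one at side (217,333). The enlarged crop confirms that the one meant is flush in the block under the bar. The pin is at (272,145) and the lever grip at (412,130) in the side crop.

```bash
python3 - <<'E'
from h import *
s=load('s0'); d=load('d0')
print('pin',world(s,244.6,183.5,.1),world(d,259.8,241.2,.1))
print('lever',world(s,225,184,.153),world(d,293.1,227.1,.153))
for p in [(475,388),(540,412),(505,492),(432,460)]: print('tray',world(s,p[0]*.7,p[1]*.7,.014))
P=np.load('pics/Pd.npz')['P']; m=(P[...,2]>.02)&(abs(P[...,0]-.5)<.12)&(P[...,1]<.075)&(P[...,1]>-.05)
print('big',P[m].min(0),P[m].max(0))
m=(P[...,2]>.112)&(P[...,2]<.16)&(abs(P[...,0]-.48)<.035)&(abs(P[...,1]-.13)<.04)
print('grip pts',m.sum(),np.median(P[m],0),P[m].max(0),P[m].min(0))
E
```

```text
pin [0.55808876 0.13561544 0.1       ] [0.54369985 0.1134955  0.1       ]
lever [0.49255195 0.11691392 0.153     ] [0.47977646 0.12466241 0.153     ]
tray [ 0.57921111 -0.15712118  0.014     ]
tray [ 0.62240084 -0.25554649  0.014     ]
tray [ 0.48460652 -0.30826628  0.014     ]
tray [ 0.44119907 -0.20415312  0.014     ]
big [ 0.50472976 -0.04991835  0.02012117] [0.61999761 0.05063886 0.46998416]
grip pts 278 [0.47693571 0.13264151 0.13740617] [0.4875482  0.13712311 0.15622642] [0.47053586 0.11804115 0.11219276]
```

Request:
carry_out(steps=[[[4,-4,0,0,0],[4,-4,0,0,0],[4.3,-4,0,0,0],[0,-1,4,0,0],[0,0,4,0,0]]])

```text
time_s: 0.72
position: [0.4934, 0.1236, 0.1334]
orientation: [[-0.001, 1.0, -0.001], [1.0, 0.001, -0.0], [-0.0, -0.001, -1.0]]
ft_force: [-22.2, -0.9, 19.4]
opening: 0.483
finger_force: 12.4
```

Request:
carry_out(steps=[[[0,0,-3,0,0],[0,1.5,-2,0,0],[0,0,0,0,0],[0,0,0,0,0],[0,0,0,0,0],[0,0,0,0,0]]])

```text
time_s: 1.48
position: [0.5095, 0.123, 0.1834]
orientation: [[-0.0, 1.0, -0.001], [1.0, 0.0, -0.0], [-0.0, -0.001, -1.0]]
ft_force: [0.7, 0.4, -0.3]
opening: 0.004
finger_force: 0.0
```

```bash
python3 - <<'E'
from h import *
d=save('side','d1'); s=save('scene','s1')
cv2.imwrite('pics/c1.png',np.hstack([cv2.resize(x,(400,400),interpolation=cv2.INTER_CUBIC) for x in (d['img'][190:340,200:350],s['img'][145:275,190:320])]))
o=observe(); print(o['position'],o['opening'],o['ft_force'])
E
```

```text
[0.50973142 0.12299986 0.18365556] 0.007628339362401131 [ 0.85032562 -0.98013023  0.61292199]
```

View pics/c1.png

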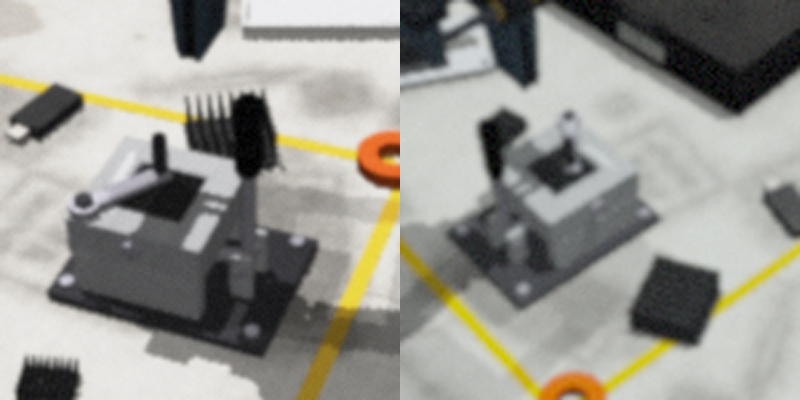

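The side crop shows the lever still upright at (248,135) and the bar still over the pocket with its pin at (159,150). There is a free gap between pin and lever to lower the shut fingers into.

Request:
carry_out(steps=[[[-0.5,0.1,3,0,0],[0,0,3,0,0],[0,0,2.8,0,0],[0,0,1,0,0],[0,0,0,0,0]]])

```text
time_s: 2.2
position: [0.5109, 0.118, 0.0858]
orientation: [[0.0, 1.0, -0.001], [1.0, -0.0, -0.0], [-0.0, -0.001, -1.0]]
ft_force: [0.7, -0.2, -0.2]
opening: 0.009
finger_force: 0.0
```

Request:
carry_out(steps=[[[-0.2,1,0,0,0],[-0.1,1,0,0,0],[0,1,0,0,0],[0,1,0,0,0],[0,1,0,0,0]]])

```text
time_s: 2.82
position: [0.5618, 0.115, 0.086]
orientation: [[0.0, 1.0, 0.0], [1.0, -0.0, 0.0], [0.0, 0.0, -1.0]]
ft_force: [-1.2, -0.9, -0.6]
opening: 0.006
finger_force: 0.6
```

Contact force is about 1 N, as expected, so I'll continue.

Request:
carry_out(steps=[[[0,1,0,0,0],[0,1,0,0,0],[0.2,1,0,0,0],[0,0.5,0,0,0],[0,0,0,0,0]]])

```text
time_s: 3.45
position: [0.5964, 0.117, 0.0859]
orientation: [[-0.0, 1.0, 0.0], [1.0, 0.0, -0.0], [-0.0, 0.0, -1.0]]
ft_force: [-0.0, 0.2, 0.1]
opening: 0.002
finger_force: 0.0
```

```bash
python3 - <<'E'
from h import *
d=save('side','d2')
cv2.imwrite('pics/c2.png',cv2.resize(d['img'][190:340,200:350],(600,600),interpolation=cv2.INTER_CUBIC))
o=observe(); print(o['position'],o['opening'],o['ft_force'])
E
```

```text
[0.596197   0.11693287 0.08591189] 0.007041014933279731 [-0.14381485  0.35271616  0.49390243]
```

View pics/c2.png

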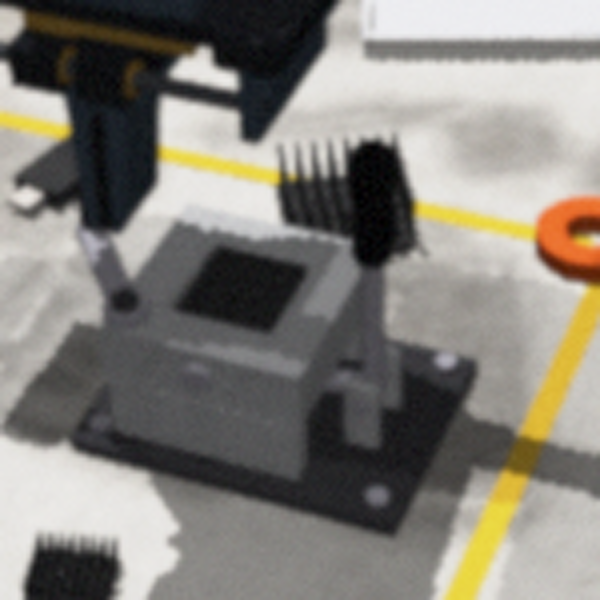

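The bar is off the pocket, with its pivot at (122,300) pointing to (90,235). The pin is hidden behind the fingers. I'll go round to the pin's −y side and push it +y to the stop.

Request:
carry_out(steps=[[[-1.2,-0.5,0,0,0],[-2.2,0,0,0,0],[0,2,0,0,0],[0,1.3,0,0,0],[1,0,0,0,0],[1,0,0,0,0],[1,0,0,0,0],[1,0,0,0,0],[1,0,0,0,0]]])

```text
time_s: 4.62
position: [0.6393, 0.1308, 0.0899]
orientation: [[0.001, 1.0, 0.031], [1.0, -0.001, -0.003], [-0.002, 0.031, -1.0]]
ft_force: [79.4, -22.4, -22.7]
opening: 0.003
finger_force: 31.3
```

Request:
carry_out(steps=[[[0.7,0,0,0,0],[0.4,0,0,0,0],[0,0,0,0,0]]])

```text
time_s: 5.0
position: [0.6265, 0.1427, 0.0871]
orientation: [[-0.001, 1.0, 0.006], [1.0, 0.001, -0.003], [-0.003, 0.006, -1.0]]
ft_force: [13.2, -20.3, 3.2]
opening: 0.007
finger_force: 10.0
```

```bash
python3 - <<'E'
from h import *
d=save('side','d3'); s=save('scene','s3')
cv2.imwrite('pics/c3.png',np.hstack([cv2.resize(x,(400,400),interpolation=cv2.INTER_CUBIC) for x in (d['img'][210:310,200:300],s['img'][140:260,210:330])]))
o=observe(); print(o['position'],o['opening'],o['ft_force'])
E
```

```text
[0.62649759 0.14260545 0.08715393] 0.00558619582207964 [ 13.06748977 -19.34773572   5.18578266]
```

View pics/c3.png

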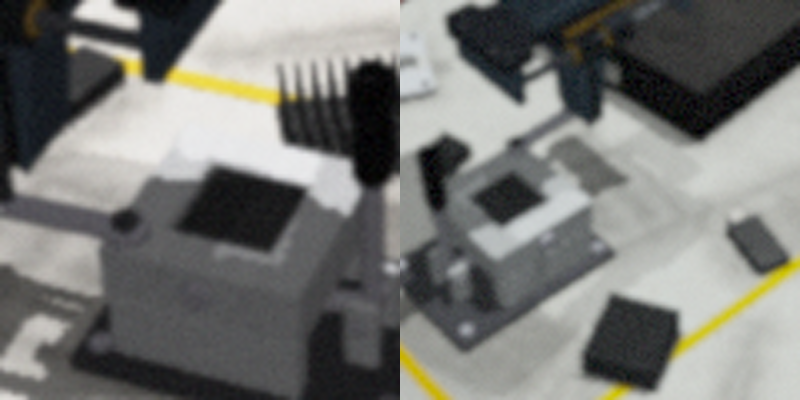

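The bar now points along +x at its stop: its pivot is at (128,222) in the side crop and the bar runs off to the left edge. Next I'll back off, rise and go to the block side of the lever.

Request:
carry_out(steps=[[[-1.5,0,0,0,0],[0,0,-3.3,0,0],[0,-4,0,0,0],[0,-4,0,0,0],[0,-3.4,0,0,0],[0,0,0,0,0]]])

```text
time_s: 5.85
position: [0.5067, 0.1293, 0.1189]
orientation: [[-0.001, 1.0, -0.003], [1.0, 0.001, -0.0], [-0.0, -0.003, -1.0]]
ft_force: [-0.2, 0.5, 0.5]
opening: 0.006
finger_force: 0.0
```

Request:
carry_out(steps=[[[0,-1,0,0,0],[0,-0.7,0,0,0],[0,-0.7,0,0,0],[0,-0.5,0,0,0],[0,0,0,0,0]]])

```text
time_s: 6.48
position: [0.4818, 0.1292, 0.1191]
orientation: [[0.0, 1.0, 0.002], [1.0, -0.0, 0.0], [0.0, 0.002, -1.0]]
ft_force: [3.5, 0.1, -0.9]
opening: 0.002
finger_force: 1.7
```

Request:
carry_out(steps=[[[0,-0.5,0,0,0],[0,-0.3,0,0,0],[0,0,0,0,0]]])

```text
time_s: 6.85
position: [0.4734, 0.1291, 0.1189]
orientation: [[0.0, 1.0, 0.001], [1.0, -0.0, 0.0], [0.0, 0.001, -1.0]]
ft_force: [2.9, 0.8, -0.4]
opening: 0.002
finger_force: 1.2
```

Request:
carry_out(steps=[[[0,-0.3,0,0,0],[0,0,0,0,0]]])

```text
time_s: 7.1
position: [0.4697, 0.129, 0.1188]
orientation: [[-0.0, 1.0, -0.0], [1.0, 0.0, -0.0], [-0.0, -0.0, -1.0]]
ft_force: [1.4, 0.5, -0.5]
opening: 0.003
finger_force: 0.7
```

Request:
carry_out(steps=[[[0,-0.3,0,0,0],[0,0,0,0,0]]])

```text
time_s: 7.35
position: [0.4674, 0.129, 0.1191]
orientation: [[-0.0, 1.0, 0.001], [1.0, 0.0, 0.0], [0.0, 0.001, -1.0]]
ft_force: [5.3, 0.4, -3.2]
opening: 0.003
finger_force: 2.2
```

Request:
carry_out(steps=[[[0,-0.3,0,0,0],[0,0,0,0,0]]])

```text
time_s: 7.6
position: [0.4668, 0.1292, 0.1196]
orientation: [[-0.0, 1.0, 0.006], [1.0, 0.0, 0.0], [0.0, 0.006, -1.0]]
ft_force: [14.1, -0.4, -5.3]
opening: 0.005
finger_force: 6.4
```

The lever is at its stop, with the force rising to 14 N. Next I'll retreat, go over the nest and turn the tool a quarter so the fingers close along y, clear of the lever.

Request:
carry_out(steps=[[[0,2,0,0,0],[0,2.6,-4,0,0],[0,2.5,-4,-10,8],[0,0,0,-10,8],[0,0,0,-10,8],[0,0,0,-10,8],[0,0,0,-10,8],[0,0,0,-10,8],[0,0,0,-10,8],[0,0,0,-10,8]]])

```text
time_s: 8.85
position: [0.5341, 0.1289, 0.1986]
orientation: [[-0.986, 0.168, -0.002], [0.168, 0.986, -0.0], [0.001, -0.0, -1.0]]
ft_force: [-0.5, -0.7, 0.1]
opening: 0.848
finger_force: 0.0
```

Request:
carry_out(steps=[[[0,0,0,-10,8],[0,0,0,0,8]]])

```text
time_s: 9.1
position: [0.5343, 0.129, 0.1987]
orientation: [[-1.0, 0.001, -0.001], [0.001, 1.0, -0.0], [0.001, -0.0, -1.0]]
ft_force: [-0.7, -0.1, 0.2]
opening: 0.876
finger_force: 0.0
```

```bash
python3 - <<'E'
from h import *
w=save('wrist','w4'); d=save('side','d4')
cv2.imwrite('pics/c4.png',np.hstack([cv2.resize(d['img'][200:320,200:320],(400,400),interpolation=cv2.INTER_CUBIC),cv2.resize(w['img'],(400,300))[:, :].copy() if 0 else cv2.copyMakeBorder(cv2.resize(w['img'],(400,300)),0,100,0,0,cv2.BORDER_CONSTANT)]))
for n,c in (('w',w),('d',d)):
    K=c['camera_matrix'];R=cv2.Rodrigues(c['rvec'])[0];t=c['tvec'].ravel()
    v,u=np.mgrid[0:420,0:560]; z=c['depth']
    P=(np.stack([(u-K[0,2])/K[0,0]*z,(v-K[1,2])/K[1,1]*z,z],-1)-t)@R
    m=(z>0)&(abs(P[...,2]-.084)<.006)&(abs(P[...,0]-.538)<.04)&(abs(P[...,1]-.128)<.04)
    if m.sum()>20: print(n,m.sum(),cv2.minAreaRect(P[m][:,:2].astype(np.float32)),np.median(P[m],0))
o=observe(); print(o['position'],o['orientation'],o['opening'],o['ft_force'],o['joints'])
E
```

```text
w 1012 ((0.5477117896080017, 0.1362210512161255), (0.06375491619110107, 0.06016172841191292), 89.5528335571289) [0.53986395 0.12884983 0.08400316]
d 526 ((0.5474149584770203, 0.13528884947299957), (0.06585299968719482, 0.05876129865646362), 88.48062133789062) [0.53895703 0.12946566 0.08356799]
[0.53458406 0.12896292 0.19877224] [[-9.99990117e-01  4.38666593e-03 -7.22786376e-04]
 [ 4.38675235e-03  9.99990371e-01 -1.18023788e-04]
 [ 7.22261685e-04 -1.21193306e-04 -9.99999732e-01]] 0.8750680079548462 [ 0.44233898  0.96397487 -0.86864329] [ 1.28140024e-01  4.04794749e-01  1.55132200e+00 -2.66373149e-05
  1.18620784e+00 -1.43825958e+00]
```

View pics/c4.png

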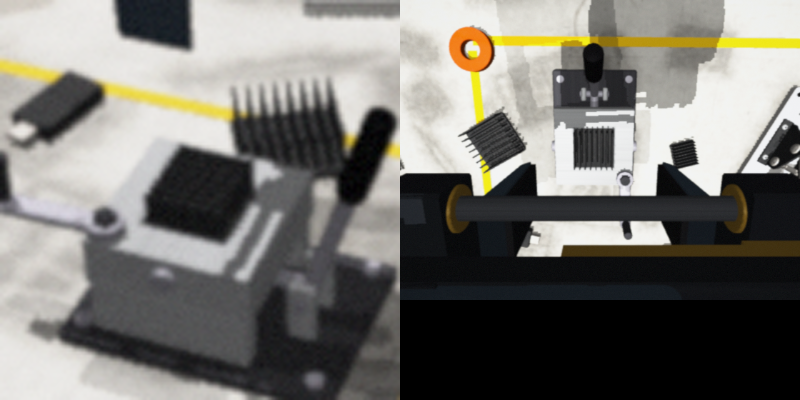

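The sink stands proud of the block at (200,195) in the side crop, the lever is fully over, and the bar is clear. Measured sink centre is about (0.539, 0.129) with its top at 0.084, which matches. I'll lower and grip.

Request:
carry_out(steps=[[[-0.5,0,4,0,8],[0,0,4,0,8],[0,0,3,0,8],[0,0,1.9,0,8],[0,0,0,0,8]]])

```text
time_s: 9.82
position: [0.539, 0.1289, 0.0688]
orientation: [[-1.0, 0.003, -0.003], [0.003, 1.0, -0.0], [0.003, -0.0, -1.0]]
ft_force: [0.6, 0.9, 2.2]
opening: 0.881
finger_force: 0.0
```

Request:
carry_out(steps=[[[0,0,0,0,4],[0,0,0,0,4],[0,0,0,0,4],[0,0,0,0,4],[0,0,0,0,4]]])

```text
time_s: 10.45
position: [0.5402, 0.1269, 0.0705]
orientation: [[-1.0, -0.0, 0.0], [-0.0, 1.0, -0.003], [-0.0, -0.003, -1.0]]
ft_force: [-1.2, -22.7, 8.6]
opening: 0.488
finger_force: 30.0
```

Request:
carry_out(steps=[[[0,-0.2,0,0,4],[0,0,-0.5,0,4],[0,0,-1,0,4],[0,0,-2,0,4],[0,0,-3,0,4],[0,0,-3,0,4],[0,0,0,0,4]]])

```text
time_s: 11.32
position: [0.5413, 0.1274, 0.1676]
orientation: [[-1.0, -0.0, 0.004], [-0.0, 1.0, 0.001], [-0.004, 0.001, -1.0]]
ft_force: [-0.1, -0.1, -0.3]
opening: 0.491
finger_force: 30.0
```

Request:
carry_out(steps=[[[0,-3,0,0,4],[0,-4.5,0,0,4],[0,-5,0,0,4],[0,-5,0,0,4],[0,-5,0,0,4],[0,-5,0,0,4],[0.7,-4.5,0,0,4],[0,-3.4,0,0,4],[0,0,0,0,4]]])

```text
time_s: 12.45
position: [0.5327, -0.2289, 0.1643]
orientation: [[-1.0, 0.003, -0.0], [0.003, 1.0, 0.0], [0.0, 0.0, -1.0]]
ft_force: [0.1, 0.6, -1.4]
opening: 0.491
finger_force: 30.0
```

```bash
python3 - <<'E'
from h import *
d=save('side','d5')
cv2.imwrite('pics/c5.png',cv2.resize(d['img'][90:240,250:400],(600,600),interpolation=cv2.INTER_CUBIC))
o=observe(); print(o['position'],o['opening'],o['finger_force'])
c=d;K=c['camera_matrix'];R=cv2.Rodrigues(c['rvec'])[0];t=c['tvec'].ravel()
v,u=np.mgrid[0:420,0:560]; z=c['depth']
P=(np.stack([(u-K[0,2])/K[0,0]*z,(v-K[1,2])/K[1,1]*z,z],-1)-t)@R
p=o['position']; m=(z>0)&(abs(P[...,2]-.15)<.05)&(abs(P[...,0]-p[0])<.05)&(abs(P[...,1]-p[1])<.06)
print(P[m].min(0), np.percentile(P[m][:,2],[1,5]))
E
```

```text
[ 0.53259428 -0.22741154  0.16434184] 0.49240726729344536 29.993753135204315
[ 0.50886279 -0.26303696  0.15671477] [0.15772331 0.15979171]
```

View pics/c5.png

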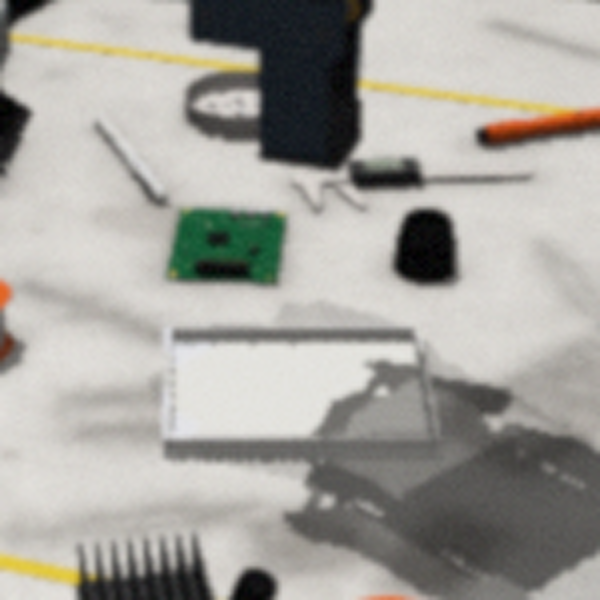

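The tray is empty below the finger at about (300,390), and the sink is held (opening 45 mm, 30 N). Its underside is about 7 mm below the TCP. I'll lower it, with the last centimetre slow.

Request:
carry_out(steps=[[[0,0,3,0,4],[0,0,4,0,4],[0,0,4,0,4],[0,0,2.5,0,4],[0,0,0.8,0,4],[0,0,0.4,0,4],[0,0,0,0,4]]])

```text
time_s: 13.38
position: [0.5334, -0.2269, 0.0186]
orientation: [[-1.0, -0.0, 0.001], [-0.0, 1.0, -0.0], [-0.001, -0.0, -1.0]]
ft_force: [0.2, -0.5, -0.5]
opening: 0.494
finger_force: 30.0
```

Request:
carry_out(steps=[[[0,0,0.2,0,4],[0,0,0,0,4]]])

```text
time_s: 13.62
position: [0.5332, -0.2271, 0.0163]
orientation: [[-1.0, 0.0, 0.001], [0.0, 1.0, -0.0], [-0.001, -0.0, -1.0]]
ft_force: [-0.2, 0.3, -1.0]
opening: 0.487
finger_force: 30.0
```

Request:
carry_out(steps=[[[0,0,0.2,0,4],[0,0,0,0,4]]])

```text
time_s: 13.88
position: [0.5329, -0.227, 0.0138]
orientation: [[-1.0, 0.0, -0.0], [0.0, 1.0, 0.0], [0.0, 0.0, -1.0]]
ft_force: [0.5, 0.5, -1.0]
opening: 0.491
finger_force: 30.0
```

Request:
carry_out(steps=[[[0,0,0.2,0,4],[0,0,0,0,4]]])

```text
time_s: 14.12
position: [0.5331, -0.2271, 0.0123]
orientation: [[-1.0, 0.0, 0.0], [0.0, 1.0, -0.0], [-0.0, -0.0, -1.0]]
ft_force: [-2.9, 0.6, 9.4]
opening: 0.49
finger_force: 30.0
```

It has touched the floor (9 N up), so I'll release and rise.

Request:
carry_out(steps=[[[0,0,0,0,5.5],[0,0,0,0,5.8],[0,0,0,0,5.8],[0,0,0,0,5.8],[0,0,-1,0,5.8],[0,0,-3,0,5.8],[0,0,-5,0,5.8],[0,0,-5,0,5.8],[0,0,-3,0,5.8],[0,0,0,0,5.8]]])

```text
time_s: 15.38
position: [0.5342, -0.2276, 0.185]
orientation: [[-1.0, -0.0, 0.004], [-0.0, 1.0, -0.002], [-0.004, -0.002, -1.0]]
ft_force: [-1.0, 0.1, -0.3]
opening: 0.632
finger_force: 0.0
```

```bash
python3 - <<'E'
from h import *
d=save('side','d6')
cv2.imwrite('pics/c6.png',np.hstack([cv2.resize(d['img'][140:220,270:370],(400,320),interpolation=cv2.INTER_CUBIC),cv2.resize(d['img'][200:320,190:340],(400,320),interpolation=cv2.INTER_CUBIC)]))
o=observe(); print(o['position'],o['opening'],o['finger_force'],o['time_s'])
c=d;K=c['camera_matrix'];R=cv2.Rodrigues(c['rvec'])[0];t=c['tvec'].ravel()
v,u=np.mgrid[0:420,0:560]; z=c['depth']
P=(np.stack([(u-K[0,2])/K[0,0]*z,(v-K[1,2])/K[1,1]*z,z],-1)-t)@R
m=(z>0)&(abs(P[...,2]-.026)<.006)&(abs(P[...,0]-.533)<.05)&(abs(P[...,1]+.227)<.05)
print(m.sum(),cv2.minAreaRect(P[m][:,:2].astype(np.float32)),np.percentile(P[m][:,2],[5,50,95]))
m=(P[...,2]>.1)&(P[...,2]<.16)&(abs(P[...,0]-.45)<.04)&(abs(P[...,1]-.13)<.04)
print('lever',np.median(P[m],0),P[m].min(0),P[m].max(0))
E
```

```text
[ 0.53338644 -0.22719593  0.18328698] 0.6364041486765688 0.0 15.425
243 ((0.5328029990196228, -0.2267899364233017), (0.04352464899420738, 0.049340397119522095), 0.499625027179718) [0.02208366 0.02601934 0.02855713]
lever [0.44844787 0.13313582 0.13047909] [0.43567542 0.11885041 0.10015033] [0.46506936 0.13741157 0.15225126]
```

View pics/c6.png

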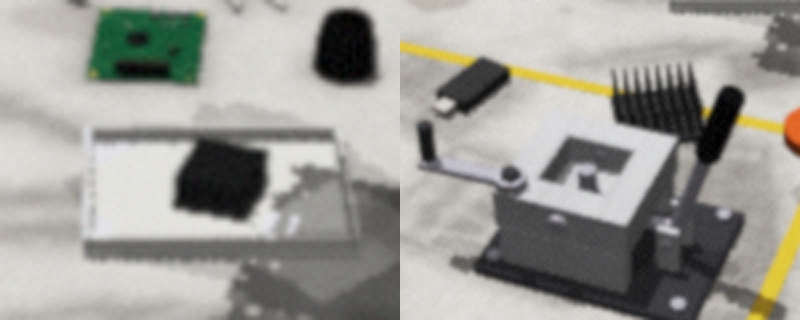

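The sink lies flat at the tray centre at (222,180), centre (0.533,−0.227), top z 0.026. The pocket is empty with the rod up at (588,178), the lever is tilted and the bar is open. Next: shut the fingers and go to the lever's −x side.

Request:
carry_out(steps=[[[2,4,0,0,0],[2,5,0,0,0],[2,5,0,0,0],[2,5,0,0,0],[2,5,0,0,0],[2,5,0,0,0],[1.8,4,0,0,0],[0,2.5,0,0,0],[0,0,0,0,0]]])

```text
time_s: 16.55
position: [0.3942, 0.1292, 0.1813]
orientation: [[-1.0, -0.003, -0.001], [-0.003, 1.0, -0.0], [0.001, -0.0, -1.0]]
ft_force: [0.3, -0.9, -0.1]
opening: 0.009
finger_force: 0.0
```

Request:
carry_out(steps=[[[0,0,3,0,0],[0,0,2.8,0,0],[0,0,0,0,0]]])

```text
time_s: 16.92
position: [0.3936, 0.1271, 0.1225]
orientation: [[-1.0, 0.001, -0.004], [0.001, 1.0, -0.001], [0.004, -0.001, -1.0]]
ft_force: [0.4, -0.3, 1.0]
opening: 0.005
finger_force: 0.0
```

Request:
carry_out(steps=[[[-1.5,0,0,0,0],[-1,0,0,0,0],[-1,0,0,0,0],[-1,0,0,0,0],[-0.7,0,0,0,0],[0,0,0,0,0]]])

```text
time_s: 17.68
position: [0.4477, 0.1281, 0.1239]
orientation: [[-1.0, 0.0, 0.001], [0.0, 1.0, 0.0], [-0.001, 0.0, -1.0]]
ft_force: [-0.3, -0.2, -0.5]
opening: 0.004
finger_force: 0.0
```

Request:
carry_out(steps=[[[-0.4,0,0,0,0],[0,0,0,0,0]]])

```text
time_s: 17.92
position: [0.4511, 0.128, 0.1239]
orientation: [[-1.0, -0.0, 0.0], [-0.0, 1.0, -0.0], [-0.0, -0.0, -1.0]]
ft_force: [-0.7, 0.4, 0.4]
opening: 0.003
finger_force: 0.1
```

Request:
carry_out(steps=[[[-0.4,0,0,0,0],[0,0,0,0,0]]])

```text
time_s: 18.18
position: [0.4537, 0.1279, 0.1237]
orientation: [[-1.0, 0.0, -0.003], [0.0, 1.0, -0.0], [0.003, -0.0, -1.0]]
ft_force: [-8.4, -0.8, 4.5]
opening: 0.003
finger_force: 3.9
```

Request:
carry_out(steps=[[[-0.3,0,0,0,0],[0,0,0,0,0]]])

```text
time_s: 18.42
position: [0.4543, 0.1277, 0.1234]
orientation: [[-1.0, -0.0, -0.007], [-0.0, 1.0, -0.001], [0.007, -0.001, -1.0]]
ft_force: [-19.5, -1.5, 14.0]
opening: 0.001
finger_force: 9.9
```

At the upright stop. I'll back off, rise, and check.

Request:
carry_out(steps=[[[2,0,0,0,0],[2,0,0,0,0],[0,0,-4,0,0],[0,0,-4,0,0],[0,0,0,0,0],[0,0,0,0,0]]])

```text
time_s: 19.18
position: [0.4179, 0.128, 0.2037]
orientation: [[-1.0, 0.0, 0.0], [0.0, 1.0, 0.0], [-0.0, 0.0, -1.0]]
ft_force: [0.6, 0.7, -1.3]
opening: 0.007
finger_force: 0.0
```

```bash
python3 - <<'E'
from h import *
d=save('side','d7')
cv2.imwrite('pics/c7.png',cv2.resize(d['img'][140:320,190:380],(760,720))[:600])
o=observe(); print(o['position'],o['ft_force'],o['time_s'])
for n in ('d0','d7'):
    c=load(n);K=c['camera_matrix'];R=cv2.Rodrigues(c['rvec'])[0];t=c['tvec'].ravel()
    v,u=np.mgrid[0:420,0:560]; z=c['depth']
    P=(np.stack([(u-K[0,2])/K[0,0]*z,(v-K[1,2])/K[1,1]*z,z],-1)-t)@R
    m=(P[...,2]>.112)&(P[...,2]<.16)&(abs(P[...,0]-.48)<.035)&(abs(P[...,1]-.13)<.04)
    print('lever',np.median(P[m],0),P[m].min(0),P[m].max(0))
E
```

```text
[0.41764254 0.12793833 0.20325501] [-0.36819518  0.80182513 -0.0174792 ] 19.225
lever [0.47693571 0.13264151 0.13740617] [0.47053586 0.11804115 0.11219276] [0.4875482  0.13712311 0.15622642]
lever [0.47711571 0.13252645 0.13770116] [0.47060096 0.11935265 0.11244138] [0.48774561 0.137197   0.15676185]
```

View pics/c7.png

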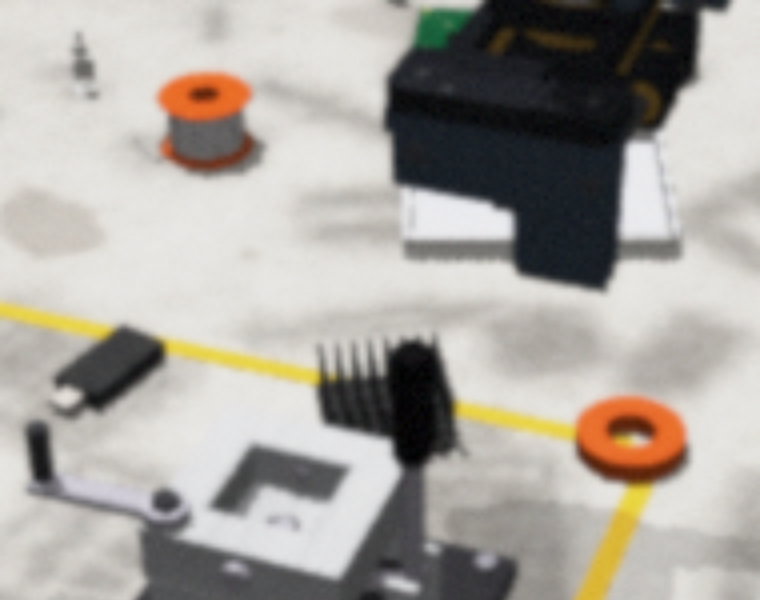

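The lever is upright at (412,400), with the same measured position as at the start. The rod is withdrawn at (283,520), the bar is open at (100,490), and the tape and adapter are undisturbed. The robot is clear, so I'm handing in.

```bash
python3 -c "
from plant import job_done; print(job_done())"
```

```text
the job is handed in; nothing more can be done
None
```

The job is handed in with no verdict returned: at the last look the heat sink lay flat and released in the tray, the lever was upright with the rod withdrawn, the bar was open at its far stop, and the tape and adapter were undisturbed; the fingers pressed on the lever top once (about 30 N) and the wrist force reached 85 N during the bar push.

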